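Hold a feed hopper's spring gate open at its red mark

TASK

The little feed hopper's gate is locked: turn the orange clamp knob a quarter turn clockwise to free it, with the gate still shut. Then grip the black handle and pull the spring-loaded gate out until its pointer stands over the red mark on the white scale, keep it there for at least two seconds, and finish while still gripping the handle with the pointer on the mark. Leave the steel beaker standing under the outlet and the things around the hopper where they are.

Things in the scene. Friction and masses are not known exactly. Their poses are not given: they have to be found in the camera images.
- feeder: feed hopper stand, fixed to the bench: grey base plate 175 x 124 mm, white side cheeks, aluminium deck (top 100 mm above the bench), a steel hopper cone 76 mm across whose rim is 170 mm high. Origin: on the bench under the middle of the stand; z up, y across the gate, -x is the direction in which the gate is pulled out (roughly to the robot). The hopper's axis is at x = +45 mm, the knob's axis at x = -45 mm, y = 0.
- clamp_knob (a joint): angle of the orange clamp knob about its upright axis, rad: 0 = locked (bar along the stand's x), grows clockwise seen from above to a stop at 1.57 (bar across the gate). The gate is free above about 0.7; count it as freed above 1.0. Friction about 0.08 N m; it stays where it is left.
- knob_grip (a point): the place to grip the knob, on its axis, 160 mm above the bench. The knob is an orange bar 42 mm long, 12 mm wide, from 141 to 173 mm above the bench; below it is a round neck, then an aluminium bridge (34 x 70 mm) with its top at 132 mm. This point's axes turn with the knob: x along the bar.
- gate: the gate: a steel strip 42 mm wide whose top is 106 mm above the bench, with the black handle upright at its front end. Origin and axes coincide with the stand's when shut; pulled out it moves along the stand's -x, at most 78 mm. A spring pulls it shut, with about 5 N when shut and 12 N at 55 mm. While the knob is locked the gate does not come out (1 mm play).
- gate_handle (a point): the place to grip the handle, in its middle, 140 mm above the bench (130 mm in front of the stand's origin when shut). The handle is an upright black plate, 12 mm thick along the pull (x), 36 mm wide (y), its top 158 mm above the bench. When shut, 62 mm are free between it and the knob's bridge.
- gate_pointer (a point): tip line of the black pointer that sticks out of the gate's left side (+y) over the scale; moves with the gate. 3 mm wide, 107 mm above the bench.
- red_mark (a point): centre of the red mark, a band 10 mm long in x and 24 mm in y on the white scale strip left (+y) of the gate; axes as the stand's. Seen from the pointer of the shut gate it lies 30 to 55 mm along the stand's -x. The pointer is on the mark when it is within 5 mm of the centre along x.
- beaker_mid (a point): half-way up the steel beaker (68 mm across, 75 mm high) that stands upright on the base plate under the outlet.
- outlet (a point): the hopper's outlet, 84 mm above the bench, over the beaker.
- vial_black: glass vial with black cap, 25 mm across, 52 high; a bystander, stands loose. Origin: centre of its underside.
- vial_white: glass vial with pale cap, 32 mm across, 66 high; a bystander, stands loose. Origin: centre of its underside.
- sieve: round metal sieve, 77 mm across, 40 high; a bystander, stands loose. Origin: centre of its underside.
- weigh_boat: white weighing boat, 58 x 58 x 14 mm; a bystander, stands loose. Origin: centre of its underside.

How it is judged (in metres and radians):
On the way, in this order (a step that is already met when the one before it is completed fails the run):
1. the knob is turned a quarter turn clockwise with the gate still shut (value of joint clamp_knob above 1 rad and x of gate in the frame of feeder above -0.005 m), for 0.2 s.
2. the gate is held by its handle with the pointer on the red mark for two seconds (x of gate_pointer in the frame of red_mark between -0.005 and 0.005 m and contact force between the fingers and gate above 1.5 N and value of joint clamp_knob above 1 rad), for 2 s.
At the end, for the whole second after the job is handed in: The gripper still holds the gate (over 1.5 N on it), the gate is still, with its pointer within 5 mm of the red mark's centre; the knob stands past 1.0 rad; the beaker is upright within 15 mm of the outlet's axis (all of step 2 and linear speed of gate below 0.01 m/s and horizontal distance between beaker_mid and outlet below 0.015 m and angle between beaker_mid's own z axis and vertical below 0.1 rad); the arm keeps its last pose, push and grip.
It fails at once if a bystander is moved by more than 30 mm (distance of any of vial_black, vial_white, sieve, weigh_boat from where it was at the start of the episode above 0.03 m).
It fails at once if the beaker is knocked over (angle between beaker_mid's own z axis and vertical above 0.5 rad).
It also fails if it takes over 54 s, if anything falls off the work surface, if the arm or the gripper's body presses on something with over 40 N, if the wrist force passes 120 N, or if a joint passes its speed limit or range.

ROBOT

A 6-joint arm with a two-finger parallel gripper is mounted at the origin on a cart in front of the work surface, level with it; the furniture and walls round the work are solid. World frame = base frame: x ahead of the robot, y to its left, z up, the work surface at z = 0. Lengths are in m, angles in degrees, forces in N, time in s.
With the tool pointing down it reaches from about 0.25 to 0.775 m from the base axis. Payload 8.9 kg.
Tool frame: the origin (TCP) lies at the very end of the fingers, on their centre line; the grasp point (between the pads) lies 19 mm behind it; x points along the fingers, y is the direction in which the jaws open and shut, and the axes are right-handed (so a half turn about x gives the same grasp; the last joint's range is limited). The gripper opens to 85 mm and grips with 20 to 120 N. Pads are 22 mm wide; open, the fingers measure 114 mm over their backs; the gripper's body (76 mm by 85 mm) begins 54 mm behind the grasp point. The pads swing forward as they close: fully open they stand 13 mm farther back than shut.
Start: joints at [58.367, 16.656, -8.789, 64.555, 0, 82.019], TCP at [0.211, 0.481, 0.231] pointing down, gripper open.
Joint ranges: [-144.48, 144.48], [-52.06, 99.96], [-74.48, 78.29], [-112.23, 115.85], [-86.99, 84.42], [-180, 180]. Speed limits (degrees/s): [127.2, 127.2, 159.86, 180, 180, 180].

INTERFACE

Orientations are given as a 3x3 rotation matrix whose columns are the frame's x, y, z axes.
In Python, from bench import arm, cams gives the robot as it stands.
- The arm moves only by the shell command python3 -m handwheel 'ROWS' [FORCE]. ROWS is JSON, a list of rows, each an object with "gripper": the closure in counts, from 0 (fully open) to 255 (shut); "xyz": the shift along the tool's x, y, z in m, a list of three; "angular": the turn, a rotation vector about the tool's x, y, z in degrees, a list of three. In form: [{"gripper": gripper, "xyz": [tx, ty, tz], "angular": [rx, ry, rz]}, ...]. A call has 1 to 12 rows; each row is the pose to reach, as a shift and turn from the pose measured when the call began, along the tool's axes at that moment; what a row does not reach only later rows make up. A row lasts 1/12 s, in which the tool goes at most 41.7 mm and 7.16 degrees, less where a joint would pass 70% of its speed; a pose out of reach is approached as far as the arm can. A call with a gripper value outside its range is refused whole. The fingers move at their own pace and stop on an object; FORCE is the grip in N (left out, the last holds). Time passes only in rows, so rows that repeat a pose let the fingers close. It gives the time, the measured TCP pose, the force and the opening at its end, in the units of the state.
- arm.get_obs(): the state, without advancing time (a new reading comes with each control period).
- cams.capture(name): name is "side" or "top"; returns the picture (384x512x3 uint8, red, green, blue); there is no depth.
- cams.calibration(name): a dict with "K" (3x3 intrinsics, pixels), "k1" (the pictures are not rectified: a ray, as slopes to the right and down, at radius r is drawn at 1 + k1 r^2 times it, then the intrinsics apply), "R" (3x3) and "t" (3): a world point X has camera coordinates R X + t. Camera axes: x right, y down, z forward; pixel columns grow to the right and rows downward; lengths in m; the calibration is good to about 2 mm. A picture is of the moment at which its call begins. calibration takes no time and is no camera call.
- arm.finish_job(): hands the job in, once; it reports no verdict.
The state is a dict: "time_s": time; "joint_positions": joint angles; "joint_velocities": joint speeds; "effort": joint torques, N m; "tool_pos": TCP position; "ee_rot": TCP orientation; "contact_force": force on the tool from outside, world axes, zero at the start; "torque": the same for the moment, N m; "width": opening from 0.0 (shut) to 1.0 (fully open).
Only numpy, scipy, OpenCV 4.12 (cv2) and the standard library are available. Lean on these libraries where they do the work, as an engineer would, in place of code of your own. Each camera call takes 0.05 s, during which the arm holds its last target.

## Working session

There is one attempt and no reset: what is moved stays moved. The work goes in short steps, Python scripts to look and compute and a shell command to move; the robot and the scene stay as the last step left them, time stands still between calls to the robot, and variables do not carry over. Pictures are saved under pics/ and viewed, and the job is handed in when it is done.

```bash
mkdir -p pics; ls; python3 - <<'E'
from bench import arm,cams
import cv2
o=arm.get_obs()
for k,v in o.items(): print(k,v)
for n in("side","top"):
    im=cams.capture(n); cv2.imwrite(f"pics/{n}0.png",im[:,:,::-1])
    print(n,cams.calibration(n))
E
```

```text
pics
time_s 0.0
joint_positions [ 5.83674278e+01  1.66911679e+01 -8.83070140e+00  6.45555365e+01
  1.13665013e-03  8.20198317e+01]
joint_velocities [ 0.0774188  -0.01760701 -0.00489423  0.1223929  -0.07162234 -0.04795228]
effort [-2.03523318e-04 -5.37145722e+01  3.31369686e+01  1.59085571e-02
 -6.07981619e-04  2.94305956e-06]
tool_pos [0.21036979 0.48052575 0.23071441]
ee_rot [[-7.25442403e-04  4.01186517e-01  9.15996098e-01]
 [-1.13986372e-03  9.15995413e-01 -4.01187119e-01]
 [-9.99999087e-01 -1.33514887e-03 -2.07203957e-04]]
contact_force [-0.05325617  0.0322498   0.50119157]
torque [-0.01309264 -0.00923925 -0.01877108]
width 1.000878958586737
side {'K': array([[450.47488593,   0.        , 249.58654308],
       [  0.        , 450.47488593, 190.93694726],
       [  0.        ,   0.        ,   1.        ]]), 'k1': -0.11020456121790016, 'R': array([[ 0.93749186, -0.34778637, -0.01239566],
       [-0.26958618, -0.70324891, -0.65784821],
       [ 0.22007341,  0.62006904, -0.75304852]]), 't': array([-0.62569367,  0.10737506,  1.19193991])}
top {'K': array([[454.14188033,   0.        , 250.8722308 ],
       [  0.        , 454.14188033, 193.33166143],
       [  0.        ,   0.        ,   1.        ]]), 'k1': -0.1796934985015097, 'R': array([[-0.01969322, -0.99979038, -0.00560142],
       [-0.97890068,  0.02042083, -0.20331369],
       [ 0.20338546,  0.00147933, -0.97909763]]), 't': array([-0.1997262 ,  0.62815005,  1.32244998])}
```

View pics/side0.png

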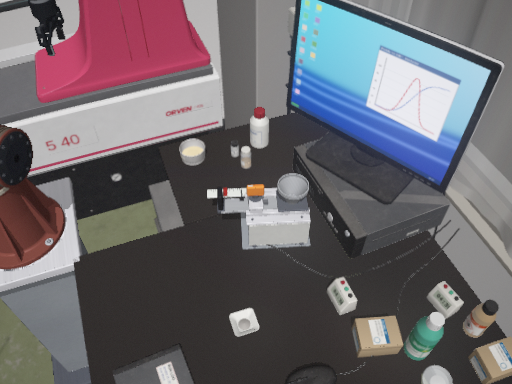

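View pics/top0.png

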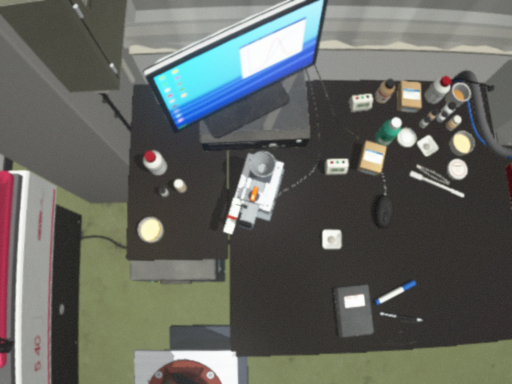

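```bash
python3 - <<'E'
import cv2
a=cv2.imread("pics/side0.png")[130:260,170:330]; cv2.imwrite("pics/side0c.png",cv2.resize(a,None,fx=5,fy=4.6,interpolation=cv2.INTER_CUBIC)[:600])
a=cv2.imread("pics/side0.png")[165:255,195:315]; cv2.imwrite("pics/side0c.png",cv2.resize(a,None,fx=6,fy=6,interpolation=cv2.INTER_CUBIC))
a=cv2.imread("pics/top0.png")[140:240,210:300]; cv2.imwrite("pics/top0c.png",cv2.resize(a,None,fx=6,fy=6,interpolation=cv2.INTER_CUBIC))
E
```

```text
(no output)
```

View pics/side0c.png

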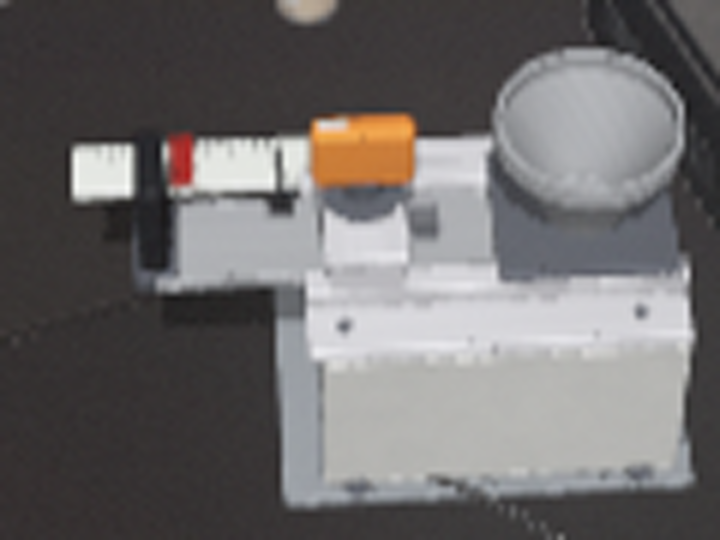

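View pics/top0c.png

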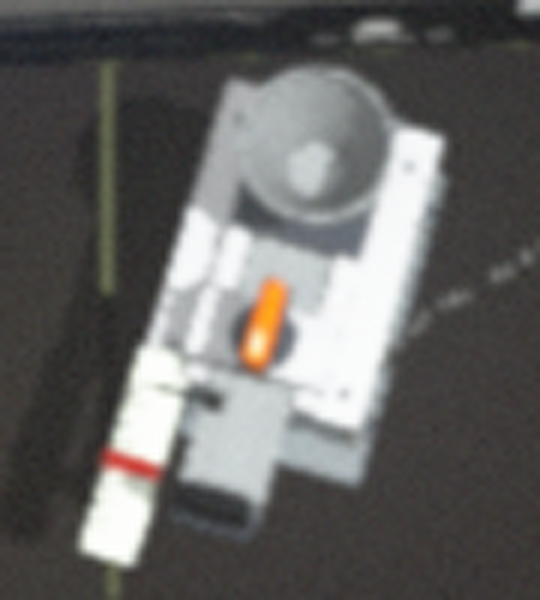

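```bash
cat > h.py <<'E'
import numpy as np,cv2
from scipy.optimize import least_squares
from bench import arm,cams
C={n:cams.calibration(n) for n in("side","top")}
def proj(n,X):
    c=C[n];d=np.array([c["k1"],0,0,0],float)
    return cv2.projectPoints(np.atleast_2d(np.array(X,float)),cv2.Rodrigues(c["R"])[0],c["t"],c["K"],d)[0][:,0]
def tri(ps,pt):
    f=lambda X:np.r_[(proj("side",X)-ps)[0],(proj("top",X)-pt)[0]]
    r=least_squares(f,[.55,.1,.1]);return r.x,np.abs(r.fun).max()
def s(u,v):return np.array([195+u/6,165+v/6])-0.42
def t(u,v):return np.array([210+u/6,140+v/6])-0.42
E
python3 - <<'E'
from h import *
P={'rim':(s(590,130),t(317,143)),'knob':(s(363,125),t(265,325)),'red':(s(181,160),t(133,463)),'handle':(s(150,137),t(215,505))}
for k,v in P.items(): print(k,*tri(*v))
# fit pose: x,y,yaw + handle-free
def W(p,X):
    c,sn=np.cos(p[2]),np.sin(p[2]);X=np.atleast_2d(X)
    return np.c_[p[0]+c*X[:,0]-sn*X[:,1],p[1]+sn*X[:,0]+c*X[:,1],X[:,2]]
F=[('rim',[.045,0,.17]),('knob',[-.045,0,.173]),('handle',[-.13,0,.158])]
S=[(s(315,186),[-.066,-.006,.141]),(s(413,184),[-.024,-.006,.141])]
T=[(t(440,135),[.0875,-.062,.1]),(t(275,283),[-.024,0,.173]),(t(255,370),[-.066,0,.173])]
def res(p):
    r=[]
    for k,X in F:
        r+=[proj("side",W(p,X))[0]-P[k][0],proj("top",W(p,X))[0]-P[k][1]]
    for q,X in S:r.append(proj("side",W(p,X))[0]-q)
    for q,X in T[1:]:r.append(proj("top",W(p,X))[0]-q)
    return np.concatenate(r)
r=least_squares(res,[.6,.1,-.3],loss='soft_l1')
print(r.x,np.degrees(r.x[2]));print(res(r.x).reshape(-1,2).round(2))
p=r.x
for n,X in [('knob',[-.045,0,.16]),('handle',[-.13,0,.14])]:print(n,W(p,X))
X=tri(*P['red'])[0];d=X[:2]-p[:2];c,sn=np.cos(p[2]),np.sin(p[2]);print('red in feeder',c*d[0]+sn*d[1],-sn*d[0]+c*d[1],X[2])
E
```

```text
rim [ 0.68875112 -0.24713376  0.16264616] 0.6008600519618881
knob [ 0.60095954 -0.22073399  0.17235067] 0.3005325171916695
red [ 0.54534172 -0.15491419  0.10457518] 0.41667586714311255
handle [ 0.51935131 -0.19600749  0.17132801] 1.2720554282181524
[ 0.64375495 -0.23453328 -0.32032249] -18.35312694228728
[[ 0.05 -1.51]
 [ 0.53  0.68]
 [-0.26 -0.23]
 [-0.1  -0.37]
 [-0.57  3.23]
 [-0.71 -0.95]
 [-0.88  0.71]
 [ 0.33  0.43]
 [ 0.43 -0.35]
 [-0.65 -0.85]]
knob [[ 0.60104392 -0.22036401  0.16      ]]
handle [[ 0.52036754 -0.19359984  0.14      ]]
red in feeder -0.11847720606524983 0.044581549484393565 0.10457517536397702
```

```bash
cat > fit.py <<'E'
from h import *
P={'rim':(s(590,132),t(317,143)),'knob':(s(363,125),t(265,325)),'handle':(s(152,157),t(213,503))}
def W(p,X):
    c,sn=np.cos(p[2]),np.sin(p[2]);X=np.atleast_2d(X)
    return np.c_[p[0]+c*X[:,0]-sn*X[:,1],p[1]+sn*X[:,0]+c*X[:,1],X[:,2]]
F=[('rim',[.045,0,.17]),('knob',[-.045,0,.173]),('handle',[-.13,0,.158])]
S=[(s(315,186),[-.066,-.006,.141]),(s(413,184),[-.024,-.006,.141])]
T=[(t(275,281),[-.024,0,.173]),(t(255,370),[-.066,0,.173])]
def res(p):
    r=[]
    for k,X in F: r+=[proj("side",W(p,X))[0]-P[k][0],proj("top",W(p,X))[0]-P[k][1]]
    for q,X in S:r.append(proj("side",W(p,X))[0]-q)
    for q,X in T:r.append(proj("top",W(p,X))[0]-q)
    return np.concatenate(r)
p=least_squares(res,[.6,-.1,-.3],loss='soft_l1').x
E
python3 - <<'E'
from fit import *
for k in P:print(k,*tri(*P[k]))
print(p,np.degrees(p[2]));print(res(p).reshape(-1,2).round(2))
for n,X in [('knob',[-.045,0,.16]),('handle',[-.13,0,.14])]:print(n,W(p,X))
o=arm.get_obs();R=o['ee_rot']
k=W(p,[-.045,0,.16])[0]
print(R.T@(np.array([k[0],k[1],.33])-o['tool_pos']))
# red, pointer on plane in feeder frame, from each view
def onplane(n,q,z):
    f=lambda a:(proj(n,W(p,[a[0],a[1],z]))-q)[0]
    return least_squares(f,[-.1,.04]).x
print('red',onplane('side',s(181,160),.1045),onplane('top',t(133,463),.1045))
print('ptr',onplane('side',s(283,170),.107),onplane('top',t(190,387),.107))
import cv2
a=cv2.imread("pics/side0.png")[180:210,200:260];cv2.imwrite("pics/s1.png",cv2.resize(a,None,fx=12,fy=12,interpolation=cv2.INTER_NEAREST))
E
```

```text
rim [ 0.68893315 -0.24713953  0.16143774] 0.6516543961853642
knob [ 0.60095954 -0.22073399  0.17235067] 0.3005325171916695
handle [ 0.52072451 -0.19477899  0.15804526] 0.7508748502743003
[ 0.64396394 -0.23444884 -0.31295994] -17.93128383697883
[[ 0.1  -2.  ]
 [ 0.39  0.57]
 [-0.19 -0.17]
 [-0.02 -0.41]
 [-0.83  0.15]
 [-0.08 -0.59]
 [-0.79  0.81]
 [ 0.42  0.44]
 [ 0.46 -0.07]
 [-0.51 -0.88]]
knob [[ 0.60114975 -0.22059442  0.16      ]]
handle [[ 0.5202785  -0.19442494  0.14      ]]
[-0.09873221 -0.48564251  0.63918915]
red [-0.11918975  0.0450545 ] [-0.11710453  0.04560322]
ptr [-0.07647743  0.03504881] [-0.07336689  0.02977865]
```

View pics/s1.png

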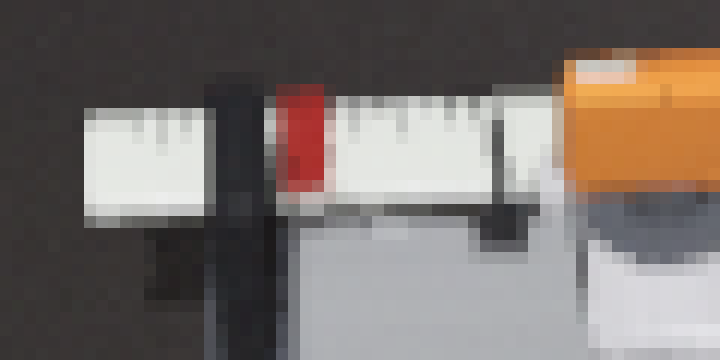

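```bash
python3 -m handwheel '[{"gripper":0,"xyz":[-0.04,0,0],"angular":[0,0,0]},{"gripper":0,"xyz":[-0.08,0,0],"angular":[0,0,0]},{"gripper":0,"xyz":[-0.1,-0.02,0.026],"angular":[0,0,0]},{"gripper":0,"xyz":[-0.1,-0.04,0.053],"angular":[0,0,0]},{"gripper":0,"xyz":[-0.1,-0.06,0.08],"angular":[0,0,0]},{"gripper":0,"xyz":[-0.1,-0.08,0.107],"angular":[-1,0,0]},{"gripper":0,"xyz":[-0.1,-0.1,0.134],"angular":[-2,0,0]},{"gripper":0,"xyz":[-0.1,-0.12,0.16],"angular":[-3,0,0]},{"gripper":0,"xyz":[-0.1,-0.145,0.19],"angular":[-4,0,0]},{"gripper":0,"xyz":[-0.1,-0.17,0.222],"angular":[-5,0,0]},{"gripper":0,"xyz":[-0.1,-0.19,0.25],"angular":[-5.7,0,0]},{"gripper":0,"xyz":[-0.1,-0.21,0.276],"angular":[-5.7,0,0]}]' 40; python3 - <<'E'
from fit import *
o=arm.get_obs();R=o['ee_rot'];print(o['tool_pos'],R.round(3),o['joint_positions'].round(1))
k=W(p,[-.045,0,.16])[0];print(R.T@(np.array([k[0],k[1],.30])-o['tool_pos']))
E
```

```text
time_s: 1.1
tool_pos: [0.3795, 0.1757, 0.3309]
ee_rot: [[-0.001, 0.308, 0.951], [-0.001, 0.951, -0.308], [-1.0, -0.001, -0.0]]
contact_force: [0.3, 0.3, -0.5]
width: 1.0
[0.37952136 0.17567264 0.33089466] [[-0.001  0.308  0.951]
 [-0.001  0.951 -0.308]
 [-1.    -0.001 -0.   ]] [ 14.8   2.7 -11.   76.4  -0.1  32.8]
[ 0.03117982 -0.30874129  0.33287811]
```

```bash
python3 -m handwheel '[{"gripper":0,"xyz":[0,-0.026,0.028],"angular":[0,0,0]},{"gripper":0,"xyz":[0,-0.053,0.057],"angular":[0,0,0]},{"gripper":0,"xyz":[0,-0.08,0.086],"angular":[0,0,0]},{"gripper":0,"xyz":[0,-0.108,0.116],"angular":[0,0,0]},{"gripper":0,"xyz":[0,-0.136,0.147],"angular":[0,0,0]},{"gripper":0,"xyz":[0,-0.164,0.177],"angular":[0,0,0]},{"gripper":0,"xyz":[0,-0.192,0.207],"angular":[0,0,0]},{"gripper":0,"xyz":[0.01,-0.22,0.237],"angular":[0,0,0]},{"gripper":0,"xyz":[0.02,-0.25,0.27],"angular":[0,0,0]},{"gripper":0,"xyz":[0.03,-0.275,0.297],"angular":[0,0,0]},{"gripper":0,"xyz":[0.031,-0.295,0.318],"angular":[0,0,0]},{"gripper":0,"xyz":[0.031,-0.309,0.333],"angular":[0,0,0]}]'; python3 - <<'E'
from fit import *
for n in("side","top"):
    im=cams.capture(n);cv2.imwrite(f"pics/{n}1.png",im[:,:,::-1])
    y,x=(60,160) if n=='side' else (90,180)
    cv2.imwrite(f"pics/{n}1c.png",cv2.resize(im[y:y+200,x:x+200,::-1],None,fx=3,fy=3,interpolation=cv2.INTER_CUBIC))
o=arm.get_obs();R=o['ee_rot'];print(o['tool_pos'],R.round(3),o['joint_positions'].round(1))
k=W(p,[-.045,0,.16])[0];print(R.T@(np.array([k[0],k[1],.142])-o['tool_pos']))
E
```

```text
time_s: 2.1
tool_pos: [0.6015, -0.2236, 0.298]
ee_rot: [[-0.003, 0.31, 0.951], [-0.0, 0.951, -0.31], [-1.0, -0.001, -0.003]]
contact_force: [0.4, -0.5, 0.0]
width: 0.998
[ 0.60170008 -0.22374896  0.2981204 ] [[-0.002  0.311  0.951]
 [-0.001  0.951 -0.311]
 [-1.    -0.001 -0.002]] [-26.9  29.2  20.2  81.1  -0.1  -8.8]
[ 0.15611933  0.00303962 -0.00116179]
```

View pics/side1c.png

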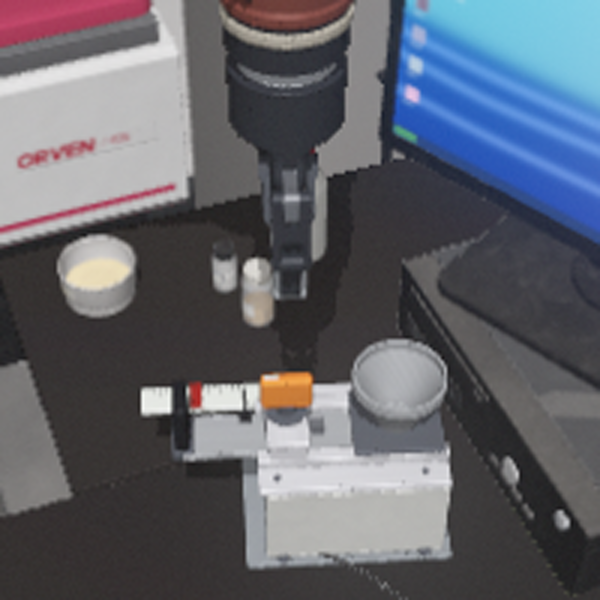

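View pics/top1c.png

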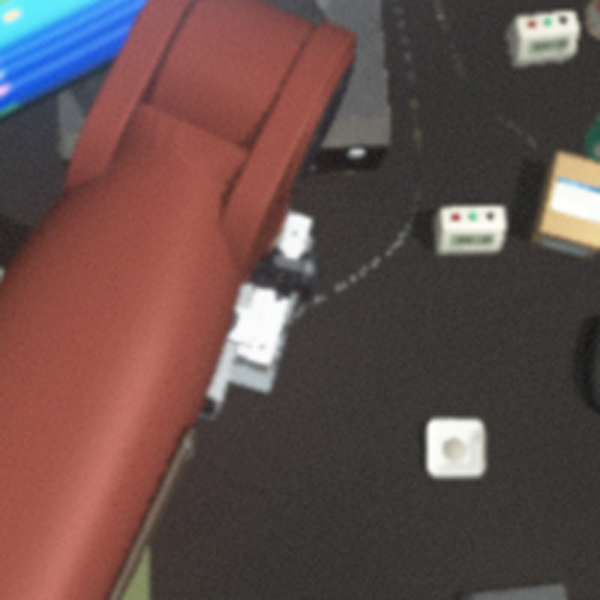

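View pics/side1.png

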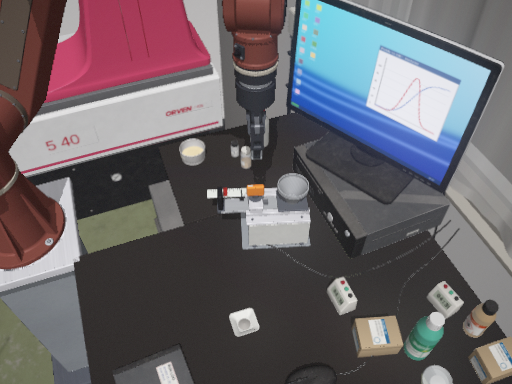

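```bash
python3 -m handwheel '[{"gripper":0,"xyz":[0.03,0.001,0],"angular":[0,0,0]},{"gripper":0,"xyz":[0.06,0.003,-0.001],"angular":[0,0,0]},{"gripper":0,"xyz":[0.085,0.003,-0.001],"angular":[0,0,0]},{"gripper":0,"xyz":[0.1,0.003,-0.001],"angular":[0,0,0]},{"gripper":0,"xyz":[0.11,0.003,-0.001],"angular":[0,0,0]},{"gripper":0,"xyz":[0.11,0.003,-0.001],"angular":[0,0,0]}]'; python3 - <<'E'
from fit import *
im=cams.capture("side")
x,y=200,110
cv2.imwrite(f"pics/side2c.png",cv2.resize(im[y:y+100,x:x+110,::-1],None,fx=6,fy=6,interpolation=cv2.INTER_CUBIC))
o=arm.get_obs();R=o['ee_rot'];print(o['tool_pos'],R.round(3),o['joint_positions'].round(1))
k=W(p,[-.045,0,.16])[0];print(R.T@(np.array([k[0],k[1],.142])-o['tool_pos']))
print((proj("side",o['tool_pos']+R@np.array([[-.013,y,z] for y in(-.05,.05) for z in(-.011,.011)]).T.T if 0 else [o['tool_pos']+R@np.array([-.013,y,z]) for y in(-.0425,.0425) for z in(-.011,.011)])-[x,y])*6)
E
```

```text
time_s: 2.7
tool_pos: [0.6001, -0.2195, 0.1861]
ee_rot: [[-0.006, 0.31, 0.951], [0.001, 0.951, -0.31], [-1.0, -0.001, -0.006]]
contact_force: [-0.0, -0.6, 0.9]
width: 0.998
[ 0.60086869 -0.21994159  0.18781076] [[-0.004  0.31   0.951]
 [ 0.     0.951 -0.31 ]
 [-1.    -0.001 -0.004]] [-26.6  30.8   6.5  65.9  -0.1  -8.5]
[ 0.04580934 -0.00048288  0.00063386]
[[303.86294568 486.36667124]
 [362.75027501 484.25701842]
 [294.93575146 324.18899646]
 [350.7100447  322.26506235]]
```

View pics/side2c.png

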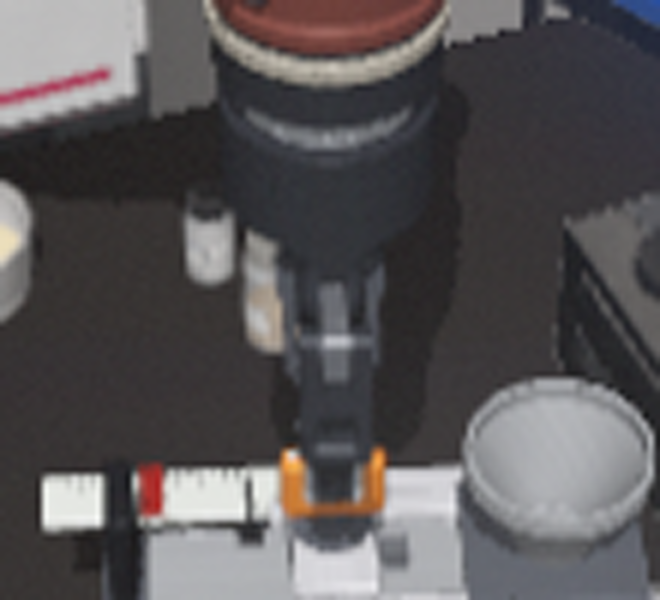

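```bash
python3 -m handwheel '[{"gripper":0,"xyz":[0.02,0,0.001],"angular":[0,0,0]},{"gripper":0,"xyz":[0.035,0,0.001],"angular":[0,0,0]},{"gripper":0,"xyz":[0.044,0,0.001],"angular":[0,0,0]},{"gripper":60,"xyz":[0.044,0,0.001],"angular":[0,0,0]},{"gripper":130,"xyz":[0.044,0,0.001],"angular":[0,0,0]},{"gripper":190,"xyz":[0.044,0,0.001],"angular":[0,0,0]},{"gripper":255,"xyz":[0.044,0,0.001],"angular":[0,0,0]},{"gripper":255,"xyz":[0.044,0,0.001],"angular":[0,0,0]},{"gripper":255,"xyz":[0.044,0,0.001],"angular":[0,0,0]},{"gripper":255,"xyz":[0.044,0,0.001],"angular":[0,0,0]},{"gripper":255,"xyz":[0.044,0,0.001],"angular":[0,0,0]},{"gripper":255,"xyz":[0.044,0,0.001],"angular":[0,0,0]}]' 40
```

```text
time_s: 3.75
tool_pos: [0.6019, -0.2208, 0.1445]
ee_rot: [[-0.003, 0.31, 0.951], [-0.001, 0.951, -0.31], [-1.0, -0.002, -0.003]]
contact_force: [-2.2, -2.0, 5.4]
width: 0.133
```

```bash
python3 -m handwheel '[{"gripper":255,"xyz":[0,0,0],"angular":[4,0,0]},{"gripper":255,"xyz":[0,0,0],"angular":[10,0,0]},{"gripper":255,"xyz":[0,0,0],"angular":[17,0,0]},{"gripper":255,"xyz":[0,0,0],"angular":[24,0,0]},{"gripper":255,"xyz":[0,0,0],"angular":[31,0,0]},{"gripper":255,"xyz":[0,0,0],"angular":[38,0,0]},{"gripper":255,"xyz":[0,0,0],"angular":[45,0,0]},{"gripper":255,"xyz":[0,0,0],"angular":[52,0,0]},{"gripper":255,"xyz":[0,0,0],"angular":[59,0,0]},{"gripper":255,"xyz":[0,0,0],"angular":[66,0,0]},{"gripper":255,"xyz":[0,0,0],"angular":[73,0,0]},{"gripper":255,"xyz":[0,0,0],"angular":[80,0,0]}]'
python3 -m handwheel '[{"gripper":255,"xyz":[0,0,0],"angular":[4,0,0]},{"gripper":255,"xyz":[0,0,0],"angular":[6,0,0]},{"gripper":255,"xyz":[0,0,0],"angular":[6,0,0]},{"gripper":255,"xyz":[0,0,0],"angular":[6,0,0]}]'
python3 - <<'E'
from fit import *
im=cams.capture("side")
x,y=200,110
cv2.imwrite(f"pics/side3c.png",cv2.resize(im[y:y+100,x:x+110,::-1],None,fx=6,fy=6,interpolation=cv2.INTER_CUBIC))
o=arm.get_obs();print(o['torque'],o['contact_force'],o['joint_positions'])
E
```

```text
time_s: 4.75
tool_pos: [0.6018, -0.2208, 0.1446]
ee_rot: [[-0.003, 0.989, -0.147], [-0.001, -0.147, -0.989], [-1.0, -0.003, 0.001]]
contact_force: [-1.2, -1.8, 1.6]
width: 0.132
time_s: 5.08
tool_pos: [0.6017, -0.2208, 0.1446]
ee_rot: [[-0.003, 0.969, -0.248], [-0.001, -0.248, -0.969], [-1.0, -0.003, 0.002]]
contact_force: [-1.0, -1.4, 1.9]
width: 0.133
[ 0.03095719 -0.02390832 -0.08238583] [-1.97512212 -1.57935073  0.85887958] [-26.6227886   32.49110729   2.64496193  60.29102147  -0.12138839
  77.73533974]
```

View pics/side3c.png

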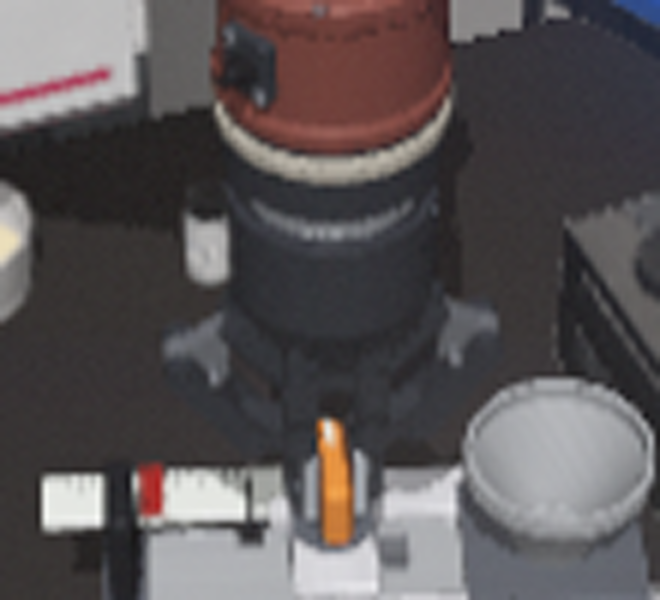

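```bash
python3 -m handwheel '[{"gripper":180,"xyz":[0,0,0],"angular":[0,0,0]},{"gripper":180,"xyz":[0,0,0],"angular":[0,0,0]},{"gripper":180,"xyz":[0,0,0],"angular":[0,0,0]},{"gripper":180,"xyz":[-0.01,0,0],"angular":[0,0,0]},{"gripper":180,"xyz":[-0.03,0,0],"angular":[0,0,0]},{"gripper":180,"xyz":[-0.06,0,0],"angular":[1,0,0]},{"gripper":150,"xyz":[-0.085,0,0],"angular":[3.5,0,0]},{"gripper":120,"xyz":[-0.1,0,0],"angular":[3.5,0,0]},{"gripper":100,"xyz":[-0.1,0,0],"angular":[3.5,0,0]}]'
python3 - <<'E'
from fit import *
im=cams.capture("side")
x,y=200,110
cv2.imwrite(f"pics/side4c.png",cv2.resize(im[y:y+100,x:x+110,::-1],None,fx=6,fy=6,interpolation=cv2.INTER_CUBIC))
o=arm.get_obs();R=o['ee_rot'];print(R.round(4))
k=W(p,[-.13,0,.14])[0];print(R.T@(np.array([k[0],k[1],.122])-o['tool_pos']))
E
```

```text
time_s: 5.88
tool_pos: [0.6037, -0.2215, 0.2494]
ee_rot: [[0.003, 0.952, -0.306], [-0.004, -0.306, -0.952], [-1.0, 0.004, 0.003]]
contact_force: [0.5, 0.1, 0.3]
width: 0.605
[[ 6.000e-04  9.520e-01 -3.062e-01]
 [-2.600e-03 -3.062e-01 -9.520e-01]
 [-1.000e+00  1.300e-03  2.300e-03]]
[ 0.12502831 -0.08720827 -0.00040896]
```

View pics/side4c.png

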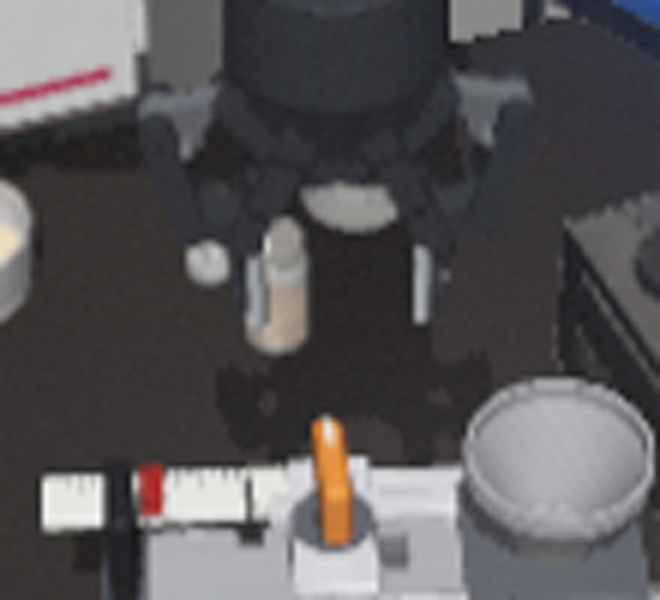

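```bash
python3 -m handwheel '[{"gripper":100,"xyz":[0,-0.03,0],"angular":[0,0,0]},{"gripper":100,"xyz":[0,-0.06,0],"angular":[0,0,0]},{"gripper":100,"xyz":[0,-0.08,0],"angular":[0,0,0]},{"gripper":100,"xyz":[0.02,-0.087,0],"angular":[0,0,0]},{"gripper":100,"xyz":[0.045,-0.087,0],"angular":[0,0,0]},{"gripper":100,"xyz":[0.065,-0.087,0],"angular":[0,0,0]},{"gripper":100,"xyz":[0.075,-0.087,0],"angular":[0,0,0]},{"gripper":100,"xyz":[0.075,-0.087,0],"angular":[0,0,0]}]'
python3 - <<'E'
from fit import *
im=cams.capture("side")
x,y=190,120
cv2.imwrite(f"pics/side5c.png",cv2.resize(im[y:y+100,x:x+110,::-1],None,fx=6,fy=6,interpolation=cv2.INTER_CUBIC))
o=arm.get_obs();R=o['ee_rot'];print(R.round(4))
k=W(p,[-.13,0,.14])[0];print(R.T@(np.array([k[0],k[1],.122])-o['tool_pos']))
print((proj("side",[o['tool_pos']+R@np.array([-.005,a,0]) for a in(-.026,0,.026)])-[x,y])*6)
E
```

```text
time_s: 6.6
tool_pos: [0.5186, -0.1938, 0.1695]
ee_rot: [[-0.004, 0.952, -0.306], [-0.0, -0.306, -0.952], [-1.0, -0.003, 0.001]]
contact_force: [-0.4, 0.1, 0.8]
width: 0.608
[[-0.0017  0.952  -0.3061]
 [-0.0014 -0.3061 -0.952 ]
 [-1.     -0.0012  0.0018]]
[ 0.04911042  0.00074775 -0.00021879]
[[103.17448682 397.82541728]
 [169.81151685 395.1190238 ]
 [236.45633495 392.41746087]]
```

View pics/side5c.png

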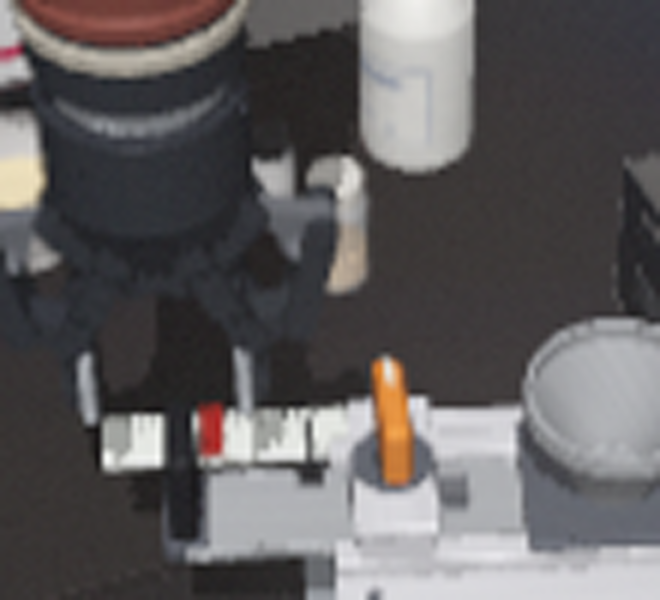

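```bash
python3 -m handwheel '[{"gripper":100,"xyz":[0.02,0.002,0],"angular":[0,0,0]},{"gripper":100,"xyz":[0.038,0.002,0],"angular":[0,0,0]},{"gripper":100,"xyz":[0.047,0.002,0],"angular":[0,0,0]},{"gripper":100,"xyz":[0.047,0.002,0],"angular":[0,0,0]},{"gripper":130,"xyz":[0.047,0.002,0],"angular":[0,0,0]},{"gripper":160,"xyz":[0.047,0.002,0],"angular":[0,0,0]},{"gripper":190,"xyz":[0.047,0.002,0],"angular":[0,0,0]},{"gripper":210,"xyz":[0.047,0.002,0],"angular":[0,0,0]},{"gripper":255,"xyz":[0.047,0.002,0],"angular":[0,0,0]},{"gripper":255,"xyz":[0.047,0.002,0],"angular":[0,0,0]},{"gripper":255,"xyz":[0.047,0.002,0],"angular":[0,0,0]},{"gripper":255,"xyz":[0.047,0.002,0],"angular":[0,0,0]}]' 60
python3 - <<'E'
from fit import *
im=cams.capture("side")
x,y=190,120
cv2.imwrite(f"pics/side6c.png",cv2.resize(im[y:y+100,x:x+110,::-1],None,fx=6,fy=6,interpolation=cv2.INTER_CUBIC))
o=arm.get_obs();R=o['ee_rot'];print(R.round(4),o['tool_pos'],o['contact_force'])
d=o['tool_pos'][:2]-p[:2];c,sn=np.cos(p[2]),np.sin(p[2]);print('feeder x,y',c*d[0]+sn*d[1],-sn*d[0]+c*d[1])
E
```

```text
time_s: 7.65
tool_pos: [0.5208, -0.1949, 0.1251]
ee_rot: [[-0.002, 0.952, -0.306], [-0.002, -0.306, -0.952], [-1.0, -0.002, 0.002]]
contact_force: [-4.8, 1.8, 8.5]
width: 0.133
[[-0.0023  0.9521 -0.3057]
 [-0.0017 -0.3058 -0.9521]
 [-1.     -0.0017  0.0023]] [ 0.52081932 -0.19490466  0.125091  ] [-5.79870864  1.97581259  8.57447955]
feeder x,y -0.12933775672703757 -0.00028991060208664876
```

View pics/side6c.png

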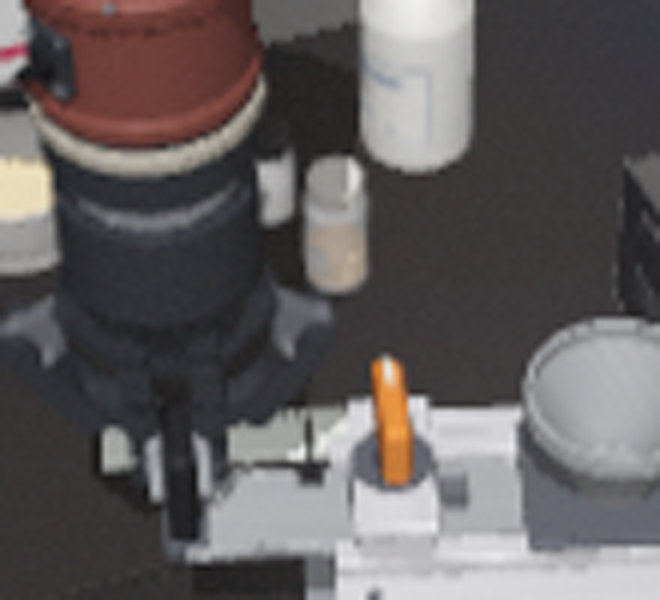

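```bash
python3 -m handwheel '[{"gripper":255,"xyz":[0,-0.004,0],"angular":[0,0,0]},{"gripper":255,"xyz":[0,-0.009,0],"angular":[0,0,0]},{"gripper":255,"xyz":[0,-0.014,0],"angular":[0,0,0]},{"gripper":255,"xyz":[0,-0.019,0],"angular":[0,0,0]},{"gripper":255,"xyz":[0,-0.024,0],"angular":[0,0,0]},{"gripper":255,"xyz":[0,-0.029,0],"angular":[0,0,0]},{"gripper":255,"xyz":[0,-0.034,0],"angular":[0,0,0]},{"gripper":255,"xyz":[0,-0.038,0],"angular":[0,0,0]},{"gripper":255,"xyz":[0,-0.041,0],"angular":[0,0,0]},{"gripper":255,"xyz":[0,-0.042,0],"angular":[0,0,0]},{"gripper":255,"xyz":[0,-0.042,0],"angular":[0,0,0]},{"gripper":255,"xyz":[0,-0.042,0],"angular":[0,0,0]}]' 80
cat > look.py <<'E'
import sys
from fit import *
k=sys.argv[1]
im=cams.capture("side")
x,y=190,170
cv2.imwrite(f"pics/side{k}c.png",cv2.resize(im[y:y+50,x:x+80,::-1],None,fx=10,fy=10,interpolation=cv2.INTER_NEAREST))
im=cams.capture("top")
cv2.imwrite(f"pics/top{k}c.png",cv2.resize(im[180:240,205:285,::-1],None,fx=10,fy=10,interpolation=cv2.INTER_CUBIC))
o=arm.get_obs();print(o['tool_pos'],o['contact_force'],o['width'])
d=o['tool_pos'][:2]-p[:2];c,sn=np.cos(p[2]),np.sin(p[2]);print('feeder x,y',c*d[0]+sn*d[1],-sn*d[0]+c*d[1])
E
python3 look.py 7
```

```text
time_s: 8.7
tool_pos: [0.4823, -0.1828, 0.1253]
ee_rot: [[0.001, 0.952, -0.305], [-0.003, -0.305, -0.952], [-1.0, 0.002, 0.003]]
contact_force: [8.6, -4.5, -11.4]
width: 0.129
[ 0.48238235 -0.18282791  0.12528398] [  8.33422089  -3.11586798 -11.67707884] 0.12394574025140612
feeder x,y -0.16962585511229258 -0.0006335987872114132
```

View pics/side7c.png

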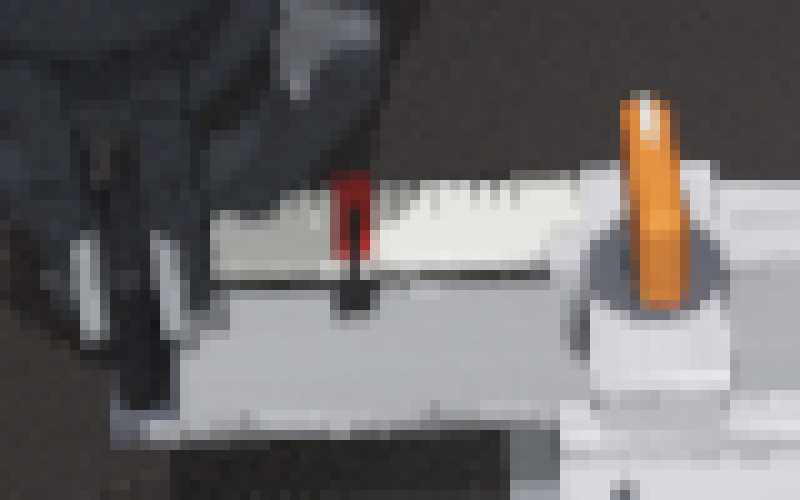

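View pics/top7c.png

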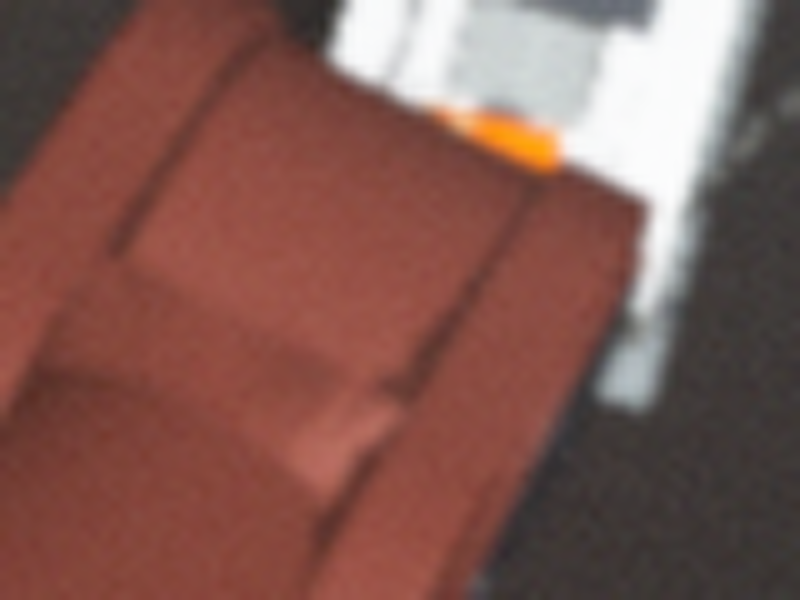

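```bash
H='x'; python3 -m handwheel '[{"gripper":255,"xyz":[0,-0.0015,0],"angular":[0,0,0]},{"gripper":255,"xyz":[0,-0.0015,0],"angular":[0,0,0]},{"gripper":255,"xyz":[0,-0.0015,0],"angular":[0,0,0]},{"gripper":255,"xyz":[0,-0.0015,0],"angular":[0,0,0]},{"gripper":255,"xyz":[0,-0.0015,0],"angular":[0,0,0]},{"gripper":255,"xyz":[0,-0.0015,0],"angular":[0,0,0]},{"gripper":255,"xyz":[0,-0.0015,0],"angular":[0,0,0]},{"gripper":255,"xyz":[0,-0.0015,0],"angular":[0,0,0]},{"gripper":255,"xyz":[0,-0.0015,0],"angular":[0,0,0]},{"gripper":255,"xyz":[0,-0.0015,0],"angular":[0,0,0]},{"gripper":255,"xyz":[0,-0.0015,0],"angular":[0,0,0]},{"gripper":255,"xyz":[0,-0.0015,0],"angular":[0,0,0]}]' 80; python3 look.py 8
```

```text
time_s: 9.8
tool_pos: [0.4825, -0.1829, 0.1253]
ee_rot: [[0.004, 0.952, -0.305], [-0.004, -0.305, -0.952], [-1.0, 0.005, 0.002]]
contact_force: [9.2, -2.5, -11.0]
width: 0.131
[ 0.48242133 -0.18289881  0.12528532] [  9.4391944   -2.85848815 -11.1566721 ] 0.12773499111138886
feeder x,y -0.16956693257105915 -0.0006890552920098617
```

View pics/side8c.png

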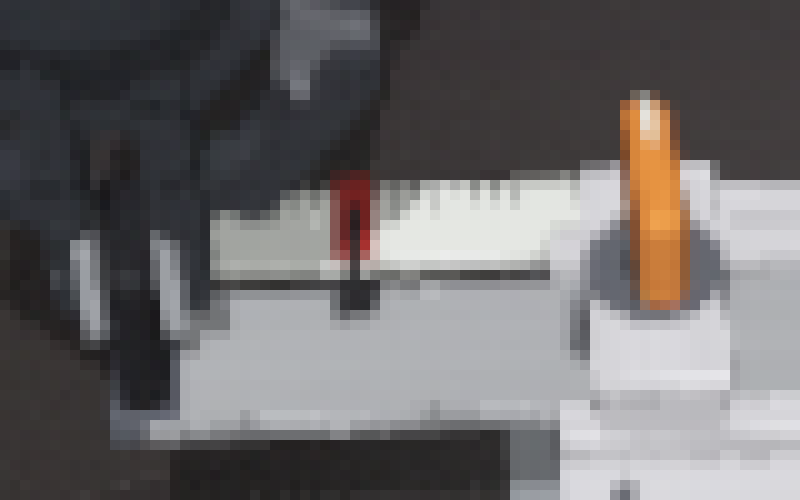

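```bash
python3 -m handwheel '[{"gripper":255,"xyz":[0,-0.0015,0],"angular":[0,0,0]},{"gripper":255,"xyz":[0,-0.0015,0],"angular":[0,0,0]},{"gripper":255,"xyz":[0,-0.0015,0],"angular":[0,0,0]},{"gripper":255,"xyz":[0,-0.0015,0],"angular":[0,0,0]},{"gripper":255,"xyz":[0,-0.0015,0],"angular":[0,0,0]},{"gripper":255,"xyz":[0,-0.0015,0],"angular":[0,0,0]},{"gripper":255,"xyz":[0,-0.0015,0],"angular":[0,0,0]},{"gripper":255,"xyz":[0,-0.0015,0],"angular":[0,0,0]},{"gripper":255,"xyz":[0,-0.0015,0],"angular":[0,0,0]},{"gripper":255,"xyz":[0,-0.0015,0],"angular":[0,0,0]},{"gripper":255,"xyz":[0,-0.0015,0],"angular":[0,0,0]},{"gripper":255,"xyz":[0,-0.0015,0],"angular":[0,0,0]}]' 80
python3 -m handwheel '[{"gripper":255,"xyz":[0,-0.0015,0],"angular":[0,0,0]},{"gripper":255,"xyz":[0,-0.0015,0],"angular":[0,0,0]},{"gripper":255,"xyz":[0,-0.0015,0],"angular":[0,0,0]},{"gripper":255,"xyz":[0,-0.0015,0],"angular":[0,0,0]},{"gripper":255,"xyz":[0,-0.0015,0],"angular":[0,0,0]},{"gripper":255,"xyz":[0,-0.0015,0],"angular":[0,0,0]},{"gripper":255,"xyz":[0,-0.0015,0],"angular":[0,0,0]},{"gripper":255,"xyz":[0,-0.0015,0],"angular":[0,0,0]},{"gripper":255,"xyz":[0,-0.0015,0],"angular":[0,0,0]},{"gripper":255,"xyz":[0,-0.0015,0],"angular":[0,0,0]},{"gripper":255,"xyz":[0,-0.0015,0],"angular":[0,0,0]},{"gripper":255,"xyz":[0,-0.0015,0],"angular":[0,0,0]}]' 80
python3 look.py 9; python3 -c "
from bench import cams;import cv2;cv2.imwrite('pics/side9.png',cams.capture('side')[:,:,::-1])"
```

```text
time_s: 10.9
tool_pos: [0.4824, -0.1829, 0.1253]
ee_rot: [[0.006, 0.952, -0.305], [-0.004, -0.305, -0.952], [-1.0, 0.007, 0.002]]
contact_force: [8.4, -2.3, -11.7]
width: 0.13
time_s: 11.9
tool_pos: [0.4823, -0.1828, 0.1253]
ee_rot: [[0.009, 0.953, -0.304], [-0.005, -0.304, -0.953], [-1.0, 0.01, 0.002]]
contact_force: [9.6, -2.8, -10.9]
width: 0.13
[ 0.48240597 -0.18286804  0.12529165] [  9.67677116  -2.64678035 -10.56603228] 0.12856821197788185
feeder x,y -0.16959101912374325 -0.0006645057047637501
```

View pics/side9c.png

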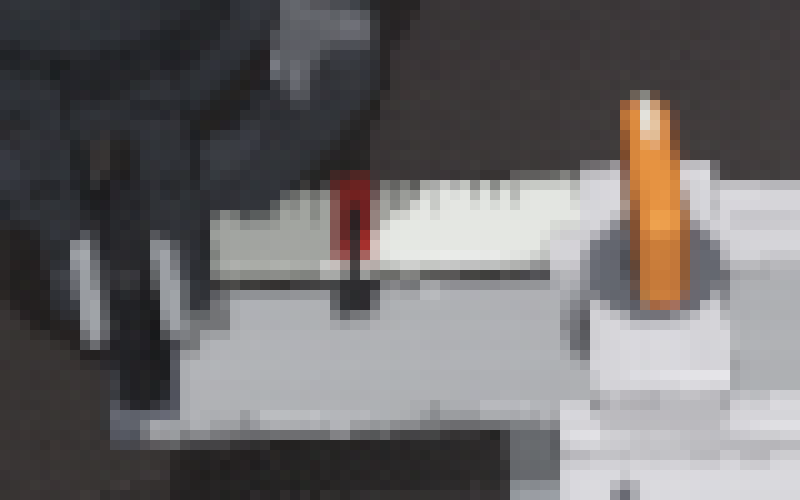

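View pics/side9.png

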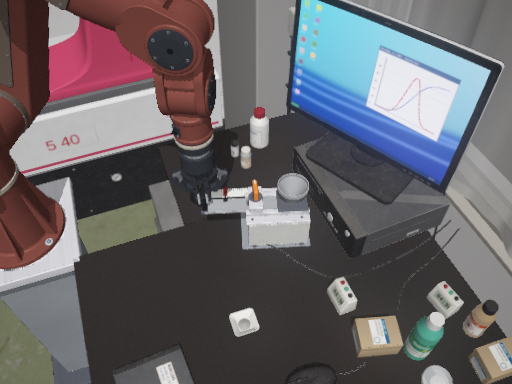

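```bash
python3 -c "
from bench import arm
print(arm.finish_job()); o=arm.get_obs(); print(o['time_s'],o['tool_pos'],o['width'])"
```

```text
the job is handed in; nothing more can be done
None
the job is handed in; nothing more can be done
```

I turned the orange knob about 86° clockwise with the gate shut. I then let go of it, gripped the black handle and pulled the gate out about 40 mm. I held it there for over 3 s and handed the job in at about 12 s, still gripping at 80 N. No verdict was reported.

**Pointer:** The last side view shows it inside the red mark, about 0.5 mm from the centre. The tool stayed put to within 0.2 mm during the hold, with the spring pulling at about 10 N.

**Knob:** It still stands across the gate.

**Things around the hopper:** The two vials and the weighing boat were where they started in the last side view. The sieve was hidden behind the wrist in that view. The arm passed well above it, but I could not confirm its place.

**Beaker:** I never saw it in any picture. It sits inside the stand, and nothing touched it that I know of.

**Cameras:** The arm hid the handle and the scale from the top camera, so the final pointer check rests on the side view alone. In the first measurement the hopper rim came out 161 mm high against the stated 170 mm. The knob and handle heights agreed with the text to within 1 mm.

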